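Open the push-and-turn reagent bottle on the slanted cradle

TASK

Open the amber reagent bottle in the slanted cradle: push its child-resistant cap down along the bottle's own slant, keep it down while turning it anticlockwise past its ratchet until you feel it come up against its stop, without forcing it, and lift it off. Set the cap down, open side down, flat in the shallow steel tray (put it down, do not drop it), let go, and leave the other things on the bench where they stand.

Things in the scene. Friction and masses are not known exactly. Their poses are not given: they have to be found in the camera images.
- bottle_mouth (a point): Centre of the mouth of the amber glass bottle, level with its neck's top, inside the cap at first. z = bottle axis, out of the mouth, 30 deg off vertical, leaning towards the robot. Bottle 72 mm across, 160 long; neck 36 mm across, shoulder 38 mm below the mouth. In it a sprung white seal pushes the cap outwards; two flanges with ratchet teeth hold the cap.
- cap_center (a point): Centre (half-way up, on the axis) of the white plastic child-resistant cap: fluted cylinder 56 mm across, 36.5 mm high, about 60 g, its upper 18 mm solid, a skirt open underneath. z = its axis, out of the closed flat top. At first locked on the bottle, this point 6 mm above the mouth along the axis. To leave the neck and seal it must be drawn 25 mm along the axis.
- cap_top (a point): Centre of the cap's flat top, 18 mm beyond its centre; z out of the top. Pressed along the axis, the cap goes down 6.5 mm to a hard stop against a spring (5 N at first, 11 N at the stop). Only in the last 1.5 mm of it can it turn past its teeth: anticlockwise seen facing the top (about +z). Unpressed it turns 3 deg and cannot be pulled off. Over 80 N on the bottle (1.7 Nm of twist) is forcing it.
- cap_rim (a point): Centre of the cap's open lower rim, 18 mm below its centre; 26 mm of bare neck below. The turn, kept pressed: first tooth, a click notch (let up at 30 deg it rests; regrip at will), second tooth, then an end stop 69 to 101 deg from the start, unseen, different each time. Only in the last 10 deg before that stop is the cap free: let up, it rises 3 mm more than when locked and lifts off.
- cradle: Aluminium cradle that holds the bottle, one piece with it and fixed to the bench: base plate 170 x 120 x 10 mm with two upright cheeks, 72 mm high, round the bottle's foot. Origin at the centre of its underside; x axis away from the robot, opposite to the bottle's lean; z up. The bottle's mouth is at x -35, y 0, z 175 mm of it.
- tray_in (a point): Centre of the inner floor of the shallow square steel tray (170 x 170 mm outside, 12 mm high, walls 3 mm, flat floor, fixed to the bench); z axis up, x and y along its sides. This floor point is about 3 mm above the bench. The tray stands to the left or to the right of the cradle.
- tip_box: Bystander: grey box of pipette tips, 85 x 125 mm, 58 mm high, loose; on the other side of the cradle from the tray. Origin at the centre of its underside, z up.
- dropper: Bystander: small white dropper bottle, 36 mm across, 75 mm high, loose, beyond the cradle on the right. Origin at the centre of its underside.
- tube_rack: Bystander: white rack with stoppered test tubes, 60 x 170 mm, 92 mm high, loose, beyond the cradle on the left. Origin at the centre of its underside.
Mind the look-alikes: they are no part of the job. What is shaped like the part that bears cap_center but green, turquoise or yellow is not meant.

How it is judged:
On the way, in this order (a step that is already met when the one before it is completed fails the run):
1. the cap has been lifted clear of the bottle's neck, held in the fingers (distance between cap_center and bottle_mouth above 0.045 m and contact force between the fingers and cap above 0.5 N), for 0.1 s.
2. the cap has been put down flat on the tray's floor while still held in the fingers (contact force between the fingers and cap above 0.5 N and contact force between cap and tray above 0.1 N and z of cap_center in the frame of tray_in below 0.026 m and angle between cap_center's own z axis and vertical below 0.26 rad), for 0.04 s.
At the end, for the whole second after the job is handed in: The cap lies flat on the floor of the tray, open side down (its axis within 0.1 rad of vertical), wholly inside the walls (centre within 58 mm of the tray's centre along each side), released and at rest (below 20 mm/s) (x of cap_center in the frame of tray_in between -0.058 and 0.058 m and y of cap_center in the frame of tray_in between -0.058 and 0.058 m and z of cap_center in the frame of tray_in between 0.014 and 0.022 m and angle between cap_center's own z axis and vertical below 0.1 rad and linear speed of cap below 0.02 m/s); the robot touches nothing.
It fails at once if the cap is forced: more than 80 N between it and the bottle (contact force between cap and cradle above 80 N).
It fails at once if the box of pipette tips is shifted by more than 25 mm (distance of tip_box from where it was at the start of the episode above 0.025 m).
It fails at once if the dropper bottle is shifted by more than 25 mm or knocked over (distance of dropper from where it was at the start of the episode above 0.025 m or angle between dropper's own z axis and vertical above 0.5 rad).
It fails at once if the tube rack is shifted by more than 25 mm (distance of tube_rack from where it was at the start of the episode above 0.025 m).
It also fails if it takes over 61 s, if anything falls off the work surface, if the arm or the gripper's body presses on something with over 40 N, if the wrist force passes 120 N, or if a joint passes its speed limit or range.

ROBOT

A 6-joint arm with a two-finger parallel gripper is mounted at the origin on the work surface. World frame = base frame: x ahead of the robot, y to its left, z up, the work surface at z = 0. Lengths are in m, angles in rad, forces in N, time in s.
With the tool pointing down it reaches from about 0.3 to 0.775 m from the base axis. Payload 14.6 kg.
Tool frame: the origin (TCP) lies on the centre line of the jaws, within the pads' length; the fingertips stand ctrl.tcp_to_tips ahead of it and the grasp point (between the pads) lies 2 mm behind it (ctrl.tcp_to_tips is the distance from the TCP to the fingertips, in m); z points along the fingers, y is the line along which they close (so a half turn about z gives the same grasp; the last joint's range is limited). The gripper opens to 94 mm and grips with 3 to 60 N. Pads are 16 mm wide; open, the fingers measure 119 mm over their backs; the gripper's body (75 mm by 177 mm) begins 78 mm behind the grasp point.
Start: joints at [1.063, 0.3, 1.521, -0, 1.321, -0.067], TCP at [0.235, 0.497, 0.222] pointing down, gripper open.
Joint ranges: [-3.03, 3.03], [-0.79, 2.21], [0.23, 2.52], [-1.04, 4.18], [0, 3.07], [-2.55, 2.55]. Speed limits (rad/s): [2.22, 2.22, 2.57, 3.14, 3.14, 3.14].

INTERFACE

Orientations are given as [roll, pitch, yaw] about the fixed x, y, z axes, in that order (R = Rz(yaw) Ry(pitch) Rx(roll)).
In Python, from station import telemetry, viewer, hand_in, ctrl gives the robot as it stands.
- The arm moves only by the tool step_arm, never from a script. Its argument "plan" is a list of rows, each an object of numbers: "dx", "dy", "dz": the shift along the tool's x, y, z scaled (see below); "rx", "ry", "rz": the turn, a rotation vector about the tool's x, y, z scaled (see below); "claw": the closure, from 0 (fully open) to 1 (shut). In form: [{"dx": .., "dy": .., "dz": .., "rx": .., "ry": .., "rz": .., "claw": ..}, ...]. A call has 1 to 10 rows; each row shifts and turns the commanded pose from where the row before left it, along the tool's axes as they then stand; what a row does not reach is not made up. The controller multiplies each number of a shift by 0.1 m and each number of a turn by 90 degrees. A row lasts 1/10 s, in which the tool goes at most 50 mm and 8.59 degrees, less where a joint would pass 70% of its speed; a pose out of reach is approached as far as the arm can. A call with a number of a shift or a turn outside -1 to 1 is refused whole. A call with a gripper value outside its range is refused whole. The fingers move at their own pace and stop on an object; "grip_force" is the grip in N (left out, the last holds). Time passes only in rows, so rows that do not move let the fingers close. It gives the time, the measured TCP pose, the force, the opening and the grip force at its end, in the units of the state.
- telemetry.get_obs(): the state, without advancing time (a new reading comes with each control period).
- viewer.camera(name): name is "scene" or "top" or "wrist"; returns a dict with "img" (384x512x3 uint8, red, green, blue), "z_map" (384x512 float32, m along the optical axis (not along the pixel's ray), 0 where there is no reading), "fx", "fy", "cx", "cy" (pixels), "dist" ([k1, k2, p1, p2, k3] as OpenCV has them; the pictures are not rectified), "R" (3x3) and "t" (3): a world point X has camera coordinates R X + t; the wrist camera has in their place "tool_from_camera" (4x4, takes a point from camera to tool coordinates, whose origin is the TCP and whose axes are the flange's). Camera axes: x right, y down, z forward; pixel columns grow to the right and rows downward; lengths in m; the calibration is good to about 2 mm. A picture is of the moment at which its call begins: read the wrist's pose just before it.
- hand_in(): hands the job in; it is judged then, once.
Trained networks look in a picture, given as the dict that the camera call returned (one of the last four; its "shot" number tells which), for a name from the list of things; names that differ only in an ending like _2 or _b are one class to them, and where a whole thing is asked for, a point or a joint stands for the part that bears it (a point fixed in the world has none). Each returns a list of dicts, best first, with "score" (0 to 1); they miss things now and then, are a little off and sometimes report something else, mostly with a low value. They report only what shows in the picture. A call takes as long as a camera call. They do not tell look-alikes from the thing itself.
- viewer.recognise(target, picture): "rect" ([left, top, right, bottom] in pixels, round what is visible of it).
The state is a dict: "time_s": time; "qpos": joint angles; "joint_vel": joint speeds; "tau": joint torques, N m; "ee_pos": TCP position; "eef_rot": TCP orientation; "force": force on the tool from outside, world axes, zero at the start; "moment": the same for the moment, N m; "grip_width": finger opening in m; "grip_force": force on a finger pad.
Only numpy, scipy, OpenCV 4.12 (cv2) and the standard library are available. Lean on these libraries where they do the work, as an engineer would, in place of code of your own. Each camera call takes 0.05 s, during which the arm holds its last target. There are 200 camera calls.

## Working session

There is one attempt and no reset: what is moved stays moved. The work goes in short steps, Python scripts to look and compute and a tool call to move; the robot and the scene stay as the last step left them, time stands still between calls to the robot, and variables do not carry over. Pictures are saved under pics/ and viewed, at most 10 in all, crops included, and the job is handed in when it is done.

Besides the shell and the picture viewer there is one more tool, called by a JSON object that holds its "fn" and its "kwargs", one argument or row to a line. step_arm: Moves the arm, as the interface text tells. Shifts and turns lie within -1 to 1; 1 stands for 0.1 m of shift or 90 degrees of turn. Its arguments: {"type":"object","properties":{"plan":{"type":"array"},"grip_force":{"type":"number"}},"required":["plan"]}

```bash
mkdir -p pics; ls; cat > h.py <<'E'
import numpy as np, cv2
from station import telemetry, viewer, ctrl
def deproj(p,u,v,z):
    K=np.array([[p['fx'],0,p['cx']],[0,p['fy'],p['cy']],[0,0,1]])
    uv=np.stack([np.ravel(u),np.ravel(v)],1).astype(np.float64)
    n=cv2.undistortPoints(uv[:,None],K,np.array(p['dist'],float))[:,0]
    z=np.ravel(z); c=np.c_[n*z[:,None],z]
    return (c-np.array(p['t']))@np.array(p['R'])  # R^T(c-t)
def save(n,img): cv2.imwrite(n,img[:,:,::-1])
E
python3 - <<'E'
from h import *
print(ctrl.tcp_to_tips, telemetry.get_obs())
ims=[]
for c in("scene","top"):
    p=viewer.camera(c); ims.append(p['img'])
    for t in("cap_center","cradle","tray_in","tip_box","dropper","tube_rack"):
        for r in viewer.recognise(t,p)[:3]:
            l,a,b,d=r['rect']; u,v=int((l+b)/2),int((a+d)/2); z=p['z_map'][v,u]
            print(c,t,round(r['score'],2),np.round(r['rect']),deproj(p,[u],[v],[z]).round(3))
    save(f"pics/{c}.png",p['img']); 
    np.save(c,p,allow_pickle=True)
E
```

```text
pics
0.017 {'time_s': 0.0, 'qpos': array([ 1.06336667e+00,  3.00506065e-01,  1.52159468e+00, -1.06840047e-05,
        1.32071778e+00, -6.65950242e-02]), 'joint_vel': array([ 8.10108061e-04,  1.10217773e-03, -1.84839922e-03, -3.26663512e-05,
        4.11494721e-04,  9.39853017e-04]), 'tau': array([ 5.68744736e-05, -5.31811738e+01, -3.52733445e+01,  7.08298758e-02,
        2.44007679e-02, -1.18161383e-04]), 'ee_pos': array([0.23456098, 0.49719433, 0.22186139]), 'eef_rot': array([-3.14036881e+00, -7.12511121e-05,  2.70076062e+00]), 'force': array([-0.07826659,  0.14036407, -0.52183191]), 'moment': array([ 0.00575686, -0.00686738,  0.02273367]), 'grip_force': 0.0, 'grip_width': 0.09386472892313998}
scene cap_center 0.91 [204. 179. 226. 201.] [[ 0.461 -0.096  0.035]]
scene cap_center 0.85 [194. 218. 216. 241.] [[ 0.583 -0.157  0.036]]
scene cap_center 0.79 [300. 191. 321. 213.] [[0.595 0.147 0.037]]
scene cradle 0.68 [235. 185. 298. 260.] [[ 0.654 -0.009  0.1  ]]
scene cradle 0.52 [295. 136. 369. 192.] [[0.458 0.287 0.002]]
scene tray_in 0.75 [294. 136. 368. 192.] [[0.452 0.287 0.001]]
sc
[... 197 characters left out ...]
cene tube_rack 0.73 [315. 209. 388. 247.] [[0.717 0.211 0.05 ]]
top cap_center 0.94 [255. 248. 276. 270.] [[ 0.451 -0.003  0.037]]
top cap_center 0.86 [190. 192. 213. 219.] [[0.579 0.153 0.035]]
top cap_center 0.83 [251. 180. 281. 210.] [[ 0.575 -0.005  0.201]]
top cradle 0.71 [252. 181. 284. 211.] [[ 0.573 -0.007  0.199]]
top cradle 0.6 [229. 156. 295. 231.] [[0.577 0.005 0.199]]
top tray_in 0.74 [108. 222. 181. 300.] [[0.446 0.299 0.002]]
top tip_box 0.81 [354. 220. 418. 269.] [[ 0.48  -0.285  0.057]]
top dropper 0.74 [338. 136. 352. 152.] [[ 0.728 -0.2    0.05 ]]
top tube_rack 0.68 [139. 138. 212. 177.] [[0.685 0.208 0.092]]
top tube_rack 0.4 [254. 182. 282. 208.] [[ 0.575 -0.009  0.2  ]]
```

```bash
python3 - <<'E'
from h import *
a=np.load('scene.npy',allow_pickle=True).item(); b=np.load('top.npy',allow_pickle=True).item()
A=cv2.resize(a['img'][120:320,110:400],None,fx=1.38,fy=1.38); B=cv2.resize(b['img'][120:310,100:430],None,fx=1.2,fy=1.2)
h=max(A.shape[0],B.shape[0]); f=lambda I:cv2.copyMakeBorder(I,0,h-I.shape[0],0,0,0)
save('pics/both.png',np.hstack([f(A),f(B)]))
for p in(a,b): print(-np.array(p['R']).T@p['t'],p['fx'],np.array(p['dist']))
v,u=np.mgrid[175:215,245:290]; 
P=deproj(b,u,v,b['z_map'][v,u]).reshape(-1,3); c=b['img'][v,u].reshape(-1,3)
m=(P[:,2]>.15)&(P[:,2]<.23); P=P[m];c=c[m]
print(len(P))
rng=np.random.default_rng(0); best=0
# plane fit, normal near 30deg lean to -x
for _ in range(2000):
    q=P[rng.choice(len(P),3,0)]; n=np.cross(q[1]-q[0],q[2]-q[0]); n/=np.linalg.norm(n)+1e-12; n*=np.sign(n[2])
    if abs(n[2]-.866)>.06: continue
    s=np.abs((P-q[0])@n)<.0015
    if s.sum()>best: best=s.sum();S=s
Q=P[S]; C=Q.mean(0); n=np.linalg.svd(Q-C)[2][2]; n*=np.sign(n[2]); print('top plane',best,C,n,c[S].mean(0))
uv=np.argwhere(np.ones(1))
e1=np.cross(n,[0,1,0]);e1/=np.linalg.norm(e1); e2=np.cross(n,e1); d=np.c_[(Q-C)@e1,(Q-C)@e2].astype(np.float32)
print('encl',cv2.minEnclosingCircle(d), e1,e2)
E
```

```text
[ 1.10428711 -0.19284625  0.87392964] 361.07076827631084 [-0.06092887  0.          0.          0.          0.        ]
[4.32690688e-01 2.49750618e-04 9.65096762e-01] 387.28116969059613 [-0.11297357  0.          0.          0.          0.        ]
692
top plane 419 [ 0.56980663 -0.00715427  0.19572903] [-0.47682403 -0.15100772  0.86593043] [169.0548926  161.5823389  146.71121718]
encl ((0.00024942177697084844, 0.00018905845354311168), 0.027520379051566124) [-0.87597561  0.         -0.4823554 ] [ 0.07283939 -0.98853258 -0.13227908]
```

View pics/both.png

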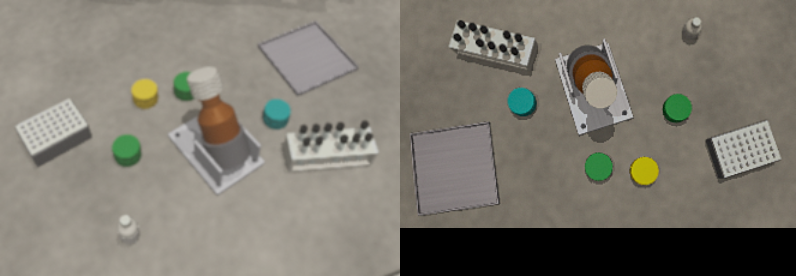

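The white cap sits on the amber bottle, at about (600,90) in the right half of the picture, which is top px (266,196). The green, turquoise and yellow caps lie on the bench. The empty steel tray is on the left at top px (145,261). I'll confirm the cap in one crop and refine the geometry.

```bash
python3 - <<'E'
from h import *
a=np.load('scene.npy',allow_pickle=True).item(); b=np.load('top.npy',allow_pickle=True).item()
save('pics/crop.png',np.hstack([cv2.resize(a['img'][165:265,225:325],(390,390),interpolation=3),cv2.resize(b['img'][150:250,220:320],(390,390),interpolation=3)]))
def cloud(p):
    v,u=np.mgrid[0:384,0:512]; return deproj(p,u,v,p['z_map']).reshape(384,512,3), p['z_map']>0
def inpl(P,k): return P[k]
for nm,p in(('scene',a),('top',b)):
    P,ok=cloud(p); Z=P[...,2]
    # cap top
    for yaw in [None]:
        best=0; m=ok&(np.hypot(P[...,0]-.57,P[...,1]+.007)<.06)&(Z>.16)&(Z<.23); Q=P[m]; rng=np.random.default_rng(1)
        for _ in range(4000):
            q=Q[rng.choice(len(Q),3,0)]; n=np.cross(q[1]-q[0],q[2]-q[0]); n/=np.linalg.norm(n)+1e-12; n*=np.sign(n[2])
            if abs(n[2]-.866)>.06 or n[0]>-.3: continue
            s=np.abs((Q-q[0])@n)<.0015
            if s.sum()>best: best=s.sum();S=Q[s]
        if best>30:
            C=S.mean(0); n=np.linalg.svd(S-C)[2][2]; n*=np.sign(n[2]); e1=np.cross(n,[0,1,0]);e1/=np.linalg.norm(e1); e2=np.cross(n,e1)
            (x,y),r=cv2.minEnclosingCircle(np.c_[(S-C)@e1,(S-C)@e2].astype(np.float32)); print(nm,'cap',best,(C+x*e1+y*e2).round(4),n.round(3),round(r,4))
    # base plate
    m=ok&(Z>.006)&(Z<.016)&(np.hypot(P[...,0]-.6,P[...,1])<.125)
    m=cv2.morphologyEx(m.astype(np.uint8),cv2.MORPH_OPEN,np.ones((2,2)))>0
    nlab,lab=cv2.connectedComponents(m.astype(np.uint8)); k=1+np.argmax([ (lab==i).sum() for i in range(1,nlab)])
    print(nm,'plate',(lab==k).sum(),cv2.minAreaRect(P[lab==k][:,:2].astype(np.float32)))
    # tray: walls
    m=ok&(Z>.006)&(Z<.02)&(np.hypot(P[...,0]-.45,P[...,1]-.287)<.14)
    print(nm,'tray walls',m.sum(),cv2.minAreaRect(P[m][:,:2].astype(np.float32)), 'bench z',np.median(Z[ok&(np.hypot(P[...,0]-.45,P[...,1]-.0)<.05)&(Z<.02)]))
    m=ok&(np.abs(P[...,0]-.45)<.05)&(np.abs(P[...,1]-.287)<.05);print('floor z',np.median(Z[m]))
E
```

```text
scene cap 168 [ 0.5687 -0.006   0.1952] [-0.464 -0.148  0.873] 0.0283
scene plate 811 ((0.833000659942627, -0.03932972252368927), (0.1824304312467575, 0.5961325764656067), 77.51053619384766)
scene tray walls 265 ((0.4480619430541992, 0.29620569944381714), (0.17220674455165863, 0.17462842166423798), 7.798405170440674) bench z -0.00026614521324782117
floor z 0.0013730499713812913
top cap 417 [ 0.5696 -0.0073  0.1955] [-0.479 -0.149  0.865] 0.0275
top plate 1210 ((0.5428651571273804, -0.017968565225601196), (0.1996723711490631, 0.12093239277601242), 17.22727394104004)
top tray walls 458 ((0.44714418053627014, 0.2958208918571472), (0.1715749353170395, 0.17257817089557648), 8.913431167602539) bench z -0.0006917989785615711
floor z 0.0021903651727962436
```

View pics/crop.png

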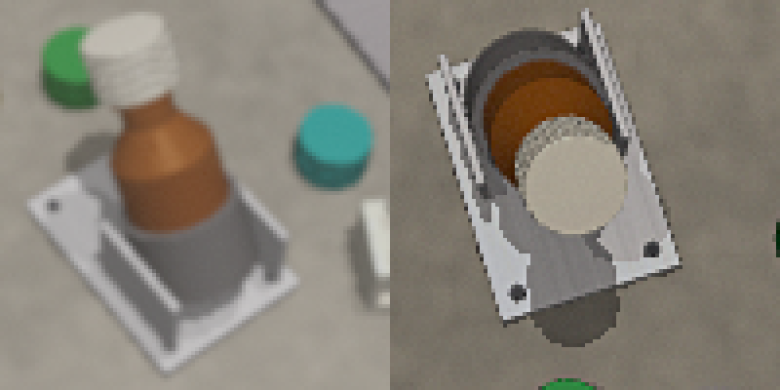

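The crop confirms the target. The white fluted cap on the amber bottle is at (125,55) in the left half and (575,185) in the right half, and the coloured caps are decoys. The measured cap top z of 0.1957 matches the expected 0.1958. Next I'll work out the approach.

```bash
cat >> h.py <<'E'
from scipy.spatial.transform import Rotation as Ro
TOP=np.array([.5692,-.0067,.1957]); yw=np.radians(17.4)
N=np.array([-.5*np.cos(yw),-.5*np.sin(yw),np.sqrt(.75)]); TRAY=np.array([.4475,.296,.0025])
def grasp_R(j6=1.0):
    z=-N; y=np.array([1,0,0.]); y=y-(y@z)*z; y/=np.linalg.norm(y); x=np.cross(y,z)
    return Ro.from_matrix(np.c_[x,y,z])*Ro.from_rotvec([0,0,j6])
def delta(p,R):
    o=telemetry.get_obs(); R0=Ro.from_euler('xyz',o['eef_rot'])
    sh=R0.inv().apply(p-o['ee_pos'])*10; rv=(R0.inv()*R).as_rotvec()/(np.pi/2)
    print('shift units (tool axes now)',sh.round(3),'rot units',rv.round(3),'deg',np.linalg.norm(rv)*90,'q',o['qpos'].round(2),'t',o['time_s'])
    print('axial shift from TOP mm',((o['ee_pos']-TOP)@N*1e3).round(2),'lateral mm',(1e3*R0.inv().apply(o['ee_pos']-TOP)).round(2),'F',o['force'].round(1),'M',o['moment'].round(2),'w',round(o['grip_width'],4),'gf',o['grip_force'])
E
python3 - <<'E'
from h import *
delta(TOP+.09*N,grasp_R())
E
```

```text
shift units (tool axes now) [-4.846 -3.437 -0.512] rot units [-0.394  0.105  1.346] deg 126.57637981969025 q [ 1.06  0.3   1.52 -0.    1.32 -0.07] t 0.7
axial shift from TOP mm 107.41 lateral mm [517.65 313.22 -26.74] F [-0.7 -0.3 -0.8] M [ 0.03 -0.    0.02] w 0.0944 gf 0.0
```

{"fn": "step_arm", "kwargs": {
  "plan": [
    {"dx": -0.323, "dy": -0.229, "dz": -0.034, "claw": 0},
    {"dx": -0.323, "dy": -0.229, "dz": -0.034, "claw": 0},
    {"dx": -0.323, "dy": -0.229, "dz": -0.034, "claw": 0},
    {"dx": -0.323, "dy": -0.229, "dz": -0.034, "claw": 0},
    {"dx": -0.323, "dy": -0.229, "dz": -0.034, "claw": 0},
    {"dx": -0.323, "dy": -0.229, "dz": -0.034, "claw": 0},
    {"dx": -0.323, "dy": -0.229, "dz": -0.034, "claw": 0},
    {"dx": -0.323, "dy": -0.229, "dz": -0.034, "claw": 0},
    {"dx": -0.323, "dy": -0.229, "dz": -0.034, "claw": 0},
    {"dx": -0.323, "dy": -0.229, "dz": -0.034, "claw": 0}
  ]
}}

```text
$.plan[0]: bad value
```

{"fn": "step_arm", "kwargs": {
  "plan": [
    {"dx": -0.323, "dy": -0.229, "dz": -0.034, "claw": 0},
    {"dx": -0.323, "dy": -0.229, "dz": -0.034, "claw": 0},
    {"dx": -0.323, "dy": -0.229, "dz": -0.034, "claw": 0},
    {"dx": -0.323, "dy": -0.229, "dz": -0.034, "claw": 0},
    {"dx": -0.323, "dy": -0.229, "dz": -0.034, "claw": 0},
    {"rx": -0.024, "ry": 0.0065, "rz": 0.084, "claw": 0},
    {"rx": -0.024, "ry": 0.0065, "rz": 0.084, "claw": 0},
    {"rx": -0.024, "ry": 0.0065, "rz": 0.084, "claw": 0},
    {"rx": -0.024, "ry": 0.0065, "rz": 0.084, "claw": 0},
    {"rx": -0.024, "ry": 0.0065, "rz": 0.084, "claw": 0}
  ]
}}

```text
$.plan[0]: bad value
```

{"fn": "step_arm", "kwargs": {
  "plan": [
    {"rx": -0.024, "ry": 0.0065, "rz": 0.084, "claw": 0},
    {"rx": -0.024, "ry": 0.0065, "rz": 0.084, "claw": 0},
    {"rx": -0.024, "ry": 0.0065, "rz": 0.084, "claw": 0},
    {"rx": -0.024, "ry": 0.0065, "rz": 0.084, "claw": 0},
    {"rx": -0.024, "ry": 0.0065, "rz": 0.084, "claw": 0},
    {"rx": -0.024, "ry": 0.0065, "rz": 0.084, "claw": 0},
    {"rx": -0.024, "ry": 0.0065, "rz": 0.084, "claw": 0},
    {"rx": -0.024, "ry": 0.0065, "rz": 0.084, "claw": 0},
    {"rx": -0.024, "ry": 0.0065, "rz": 0.084, "claw": 0},
    {"rx": -0.024, "ry": 0.0065, "rz": 0.084, "claw": 0}
  ]
}}

```text
$.plan[0]: bad value
```

```bash
python3 - <<'E'
from h import *
delta(TOP+.06*N,grasp_R())
E
```

```text
shift units (tool axes now) [-4.956 -3.335 -0.252] rot units [-0.394  0.105  1.346] deg 126.57637981969025 q [ 1.06  0.3   1.52 -0.    1.32 -0.07] t 0.7
axial shift from TOP mm 107.41 lateral mm [517.65 313.22 -26.74] F [-0.7 -0.3 -0.8] M [ 0.03 -0.    0.02] w 0.0944 gf 0.0
```

{"fn": "step_arm", "kwargs": {
  "plan": [
    {"dx": -0.323, "dy": -0.229, "dz": -0.034, "rx": 0, "ry": 0, "rz": 0, "claw": 0},
    {"dx": -0.323, "dy": -0.229, "dz": -0.034, "rx": 0, "ry": 0, "rz": 0, "claw": 0},
    {"dx": -0.323, "dy": -0.229, "dz": -0.034, "rx": 0, "ry": 0, "rz": 0, "claw": 0},
    {"dx": -0.323, "dy": -0.229, "dz": -0.034, "rx": 0, "ry": 0, "rz": 0, "claw": 0},
    {"dx": -0.323, "dy": -0.229, "dz": -0.034, "rx": 0, "ry": 0, "rz": 0, "claw": 0},
    {"dx": -0.323, "dy": -0.229, "dz": -0.034, "rx": 0, "ry": 0, "rz": 0, "claw": 0},
    {"dx": -0.323, "dy": -0.229, "dz": -0.034, "rx": 0, "ry": 0, "rz": 0, "claw": 0},
    {"dx": -0.323, "dy": -0.229, "dz": -0.034, "rx": 0, "ry": 0, "rz": 0, "claw": 0},
    {"dx": -0.323, "dy": -0.229, "dz": -0.034, "rx": 0, "ry": 0, "rz": 0, "claw": 0},
    {"dx": -0.323, "dy": -0.229, "dz": -0.034, "rx": 0, "ry": 0, "rz": 0, "claw": 0}
  ]
}}

```text
time_s: 1.7
ee_pos: [0.4296, 0.151, 0.2568]
eef_rot: [3.141, 0.0, 2.701]
force: [1.0, -0.4, -0.2]
grip_width: 0.094
grip_force: 0.0
```

{"fn": "step_arm", "kwargs": {
  "plan": [
    {"dx": -0.323, "dy": -0.229, "dz": -0.034, "rx": 0, "ry": 0, "rz": 0, "claw": 0},
    {"dx": -0.323, "dy": -0.229, "dz": -0.034, "rx": 0, "ry": 0, "rz": 0, "claw": 0},
    {"dx": -0.323, "dy": -0.229, "dz": -0.034, "rx": 0, "ry": 0, "rz": 0, "claw": 0},
    {"dx": -0.323, "dy": -0.229, "dz": -0.034, "rx": 0, "ry": 0, "rz": 0, "claw": 0},
    {"dx": -0.323, "dy": -0.229, "dz": -0.034, "rx": 0, "ry": 0, "rz": 0, "claw": 0},
    {"dx": 0, "dy": 0, "dz": 0, "rx": -0.024, "ry": 0.0065, "rz": 0.084, "claw": 0},
    {"dx": 0, "dy": 0, "dz": 0, "rx": -0.024, "ry": 0.0065, "rz": 0.084, "claw": 0},
    {"dx": 0, "dy": 0, "dz": 0, "rx": -0.024, "ry": 0.0065, "rz": 0.084, "claw": 0},
    {"dx": 0, "dy": 0, "dz": 0, "rx": -0.024, "ry": 0.0065, "rz": 0.084, "claw": 0},
    {"dx": 0, "dy": 0, "dz": 0, "rx": -0.024, "ry": 0.0065, "rz": 0.084, "claw": 0}
  ]
}}

```text
time_s: 2.7
ee_pos: [0.5263, -0.0201, 0.2735]
eef_rot: [2.981, -0.109, 2.042]
force: [0.6, 0.8, -0.4]
grip_width: 0.0936
grip_force: 0.0
```

{"fn": "step_arm", "kwargs": {
  "plan": [
    {"dx": 0, "dy": 0, "dz": 0, "rx": -0.024, "ry": 0.0065, "rz": 0.084, "claw": 0},
    {"dx": 0, "dy": 0, "dz": 0, "rx": -0.024, "ry": 0.0065, "rz": 0.084, "claw": 0},
    {"dx": 0, "dy": 0, "dz": 0, "rx": -0.024, "ry": 0.0065, "rz": 0.084, "claw": 0},
    {"dx": 0, "dy": 0, "dz": 0, "rx": -0.024, "ry": 0.0065, "rz": 0.084, "claw": 0},
    {"dx": 0, "dy": 0, "dz": 0, "rx": -0.024, "ry": 0.0065, "rz": 0.084, "claw": 0},
    {"dx": 0, "dy": 0, "dz": 0, "rx": -0.024, "ry": 0.0065, "rz": 0.084, "claw": 0},
    {"dx": 0, "dy": 0, "dz": 0, "rx": -0.024, "ry": 0.0065, "rz": 0.084, "claw": 0},
    {"dx": 0, "dy": 0, "dz": 0, "rx": -0.024, "ry": 0.0065, "rz": 0.084, "claw": 0},
    {"dx": 0, "dy": 0, "dz": 0, "rx": -0.024, "ry": 0.0065, "rz": 0.084, "claw": 0},
    {"dx": 0, "dy": 0, "dz": 0, "rx": -0.024, "ry": 0.0065, "rz": 0.084, "claw": 0}
  ]
}}

```text
time_s: 3.7
ee_pos: [0.5262, -0.0201, 0.2736]
eef_rot: [2.989, -0.471, 0.705]
force: [0.1, 0.2, -0.1]
grip_width: 0.0939
grip_force: 0.0
```

```bash
python3 - <<'E'
from h import *
delta(TOP+.06*N,grasp_R())
E
```

```text
shift units (tool axes now) [0.005 0.014 0.299] rot units [-0.027  0.013  0.084] deg 7.999181796516397 q [-0.24 -0.01  1.83  0.35  0.94  0.51] t 3.7
axial shift from TOP mm 89.93 lateral mm [ -1.56  -4.04 -89.82] F [ 0.1  0.2 -0.1] M [-0.13  0.31 -0.03] w 0.0939 gf 0.0
```

{"fn": "step_arm", "kwargs": {
  "plan": [
    {"dx": 0.005, "dy": 0.014, "dz": 0, "rx": -0.027, "ry": 0.013, "rz": 0.084, "claw": 0},
    {"dx": 0, "dy": 0, "dz": 0, "rx": 0, "ry": 0, "rz": 0, "claw": 0}
  ]
}}

```text
time_s: 3.9
ee_pos: [0.5271, -0.0205, 0.2739]
eef_rot: [3.014, -0.509, 0.564]
force: [0.3, -0.1, -0.8]
grip_width: 0.0938
grip_force: 0.0
```

```bash
python3 - <<'E'
from h import *
delta(TOP+.09*N,grasp_R())
p=viewer.camera('wrist'); save('pics/w.png',p['img'])
T=np.array(p['tool_from_camera']); p['R']=np.eye(3);p['t']=np.zeros(3)
r=viewer.recognise('cap_center',p); print([(x['score'],x['rect']) for x in r[:3]])
v,u=np.mgrid[0:384,0:512]; z=p['z_map']; P=deproj(p,u,v,z)@T[:3,:3].T+T[:3,3]
c=p['img'].reshape(-1,3).astype(int)
m=(z.ravel()>0)&(np.hypot(P[:,0],P[:,1])<.045)&(np.abs(P[:,2]-.09)<.008); Q=P[m]
for _ in range(3):
    C=Q.mean(0); n=np.linalg.svd(Q-C,full_matrices=False)[2][2]; Q=Q[np.abs((Q-C)@n)<.0015]
print('tool-frame plane',len(Q),Q.mean(0),n,cv2.minEnclosingCircle(Q[:,:2].astype(np.float32)), np.ptp(Q,0))
E
```

```text
shift units (tool axes now) [-0.006 -0.007 -0.001] rot units [-0.001 -0.     0.002] deg 0.20505761843360729 q [-0.23 -0.03  1.86  0.34  0.89  0.65] t 3.9
axial shift from TOP mm 89.89 lateral mm [  0.57   0.59 -89.89] F [ 0.3 -0.1 -0.8] M [-0.09  0.3  -0.01] w 0.0938 gf 0.0
[(0.97, [224.8, 338.5, 279.7, 375.5]), (0.84, [325.2, 276.7, 360.5, 298.1]), (0.83, [223.2, 162.0, 291.7, 241.8])]
tool-frame plane 3562 [-0.00125518 -0.00148608  0.08900799] [-5.75146569e-03  6.08941106e-04  9.99983275e-01] ((-0.001592055195942521, -0.0015322668477892876), 0.027563292533159256) [0.05422914 0.05436457 0.00321171]
```

View pics/w.png

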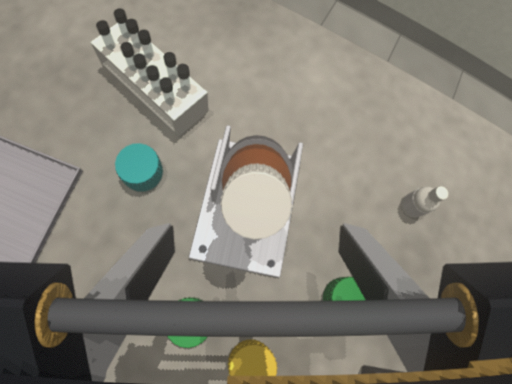

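The wrist view shows the white cap at (257,205), centred between the open fingers. The measured offset is about 1 mm, so I'll correct it and descend.

{"fn": "step_arm", "kwargs": {
  "plan": [
    {"dx": -0.011, "dy": -0.012, "dz": 0.3, "rx": 0, "ry": 0, "rz": 0, "claw": 0},
    {"dx": 0, "dy": 0, "dz": 0.3, "rx": 0, "ry": 0, "rz": 0, "claw": 0},
    {"dx": 0, "dy": 0, "dz": 0.2, "rx": 0, "ry": 0, "rz": 0, "claw": 0},
    {"dx": 0, "dy": 0, "dz": 0.1, "rx": 0, "ry": 0, "rz": 0, "claw": 0},
    {"dx": 0, "dy": 0, "dz": 0.09, "rx": 0, "ry": 0, "rz": 0, "claw": 0},
    {"dx": 0, "dy": 0, "dz": 0, "rx": 0, "ry": 0, "rz": 0, "claw": 0}
  ]
}}

```text
time_s: 4.6
ee_pos: [0.5733, -0.0053, 0.1869]
eef_rot: [3.014, -0.507, 0.567]
force: [-0.3, -0.6, 0.6]
grip_width: 0.0943
grip_force: 0.0
```

{"fn": "step_arm", "kwargs": {
  "plan": [
    {"dx": 0, "dy": 0, "dz": 0, "rx": 0, "ry": 0, "rz": 0, "claw": 1},
    {"dx": 0, "dy": 0, "dz": 0, "rx": 0, "ry": 0, "rz": 0, "claw": 1},
    {"dx": 0, "dy": 0, "dz": 0, "rx": 0, "ry": 0, "rz": 0, "claw": 1},
    {"dx": 0, "dy": 0, "dz": 0, "rx": 0, "ry": 0, "rz": 0, "claw": 1},
    {"dx": 0, "dy": 0, "dz": 0, "rx": 0, "ry": 0, "rz": 0, "claw": 1},
    {"dx": 0, "dy": 0, "dz": 0, "rx": 0, "ry": 0, "rz": 0, "claw": 1}
  ],
  "grip_force": 10
}}

```text
time_s: 5.2
ee_pos: [0.5733, -0.0054, 0.1877]
eef_rot: [3.013, -0.509, 0.566]
force: [-1.1, -1.9, 1.1]
grip_width: 0.0561
grip_force: 10.0
```

```bash
python3 - <<'E'
from h import *
delta(TOP-.01*N,grasp_R())
E
```

```text
shift units (tool axes now) [0.003 0.001 0.009] rot units [-0.001  0.     0.003] deg 0.3092664980513039 q [-0.18  0.16  1.86  0.38  0.68  0.62] t 5.2
axial shift from TOP mm -9.09 lateral mm [-0.3  -0.09  9.09] F [-1.1 -1.9  1.1] M [-0.16  0.37 -0.06] w 0.0561 gf 9.999783039093018
```

{"fn": "step_arm", "kwargs": {
  "plan": [
    {"dx": 0, "dy": 0, "dz": 0, "rx": 0, "ry": 0, "rz": 0, "claw": 1},
    {"dx": 0, "dy": 0, "dz": 0, "rx": 0, "ry": 0, "rz": 0, "claw": 1},
    {"dx": 0, "dy": 0, "dz": 0.015, "rx": 0, "ry": 0, "rz": 0, "claw": 1},
    {"dx": 0, "dy": 0, "dz": 0.015, "rx": 0, "ry": 0, "rz": 0, "claw": 1},
    {"dx": 0, "dy": 0, "dz": 0.015, "rx": 0, "ry": 0, "rz": 0, "claw": 1},
    {"dx": 0, "dy": 0, "dz": 0.01, "rx": 0, "ry": 0, "rz": 0, "claw": 1},
    {"dx": 0, "dy": 0, "dz": 0, "rx": 0, "ry": 0, "rz": 0, "claw": 1},
    {"dx": 0, "dy": 0, "dz": 0, "rx": 0, "ry": 0, "rz": 0, "claw": 1}
  ],
  "grip_force": 45
}}

```text
time_s: 6.0
ee_pos: [0.5759, -0.0046, 0.1829]
eef_rot: [3.013, -0.509, 0.566]
force: [-5.7, -2.5, 7.5]
grip_width: 0.0551
grip_force: 45.0
```

```bash
cat >> h.py <<'E'
def st():
    o=telemetry.get_obs(); R=Ro.from_euler('xyz',o['eef_rot']); d=(grasp_R().inv()*R).as_rotvec(degrees=True)
    print('axial',((o['ee_pos']-TOP)@N*1e3).round(2),'lat',(1e3*grasp_R().inv().apply(o['ee_pos']-TOP)).round(2),'turn(tool)',d.round(1),'Faxial',round(o['force']@N,1),'F',o['force'].round(1),'Mz',round(o['moment']@N,2),'M',o['moment'].round(2),'w',round(o['grip_width'],4),'gf',round(o['grip_force'],1),'j6',round(o['qpos'][5],2),'t',o['time_s'])
E
python3 -c "from h import *;st()"
```

```text
axial -14.61 lat [-0.33 -0.09 14.61] turn(tool) [ 0.1 -0.  -0.3] Faxial 9.6 F [-5.7 -2.5  7.5] Mz 0.0 M [-0.4   0.67 -0.1 ] w 0.0551 gf 45.0 j6 0.62 t 6.0
```

{"fn": "step_arm", "kwargs": {
  "plan": [
    {"dx": 0, "dy": 0, "dz": 0.008, "rx": 0, "ry": 0, "rz": 0, "claw": 1},
    {"dx": 0, "dy": 0, "dz": 0.005, "rx": 0, "ry": 0, "rz": 0, "claw": 1},
    {"dx": 0, "dy": 0, "dz": 0, "rx": 0, "ry": 0, "rz": 0, "claw": 1}
  ]
}}

```text
time_s: 6.3
ee_pos: [0.5764, -0.0044, 0.182]
eef_rot: [3.013, -0.509, 0.566]
force: [-9.4, -3.3, 10.0]
grip_width: 0.0553
grip_force: 45.0
```

```bash
python3 -c "from h import *;st()"
```

```text
axial -15.67 lat [-0.28 -0.09 15.67] turn(tool) [ 0.1 -0.  -0.3] Faxial 13.6 F [-9.4 -3.3 10. ] Mz -0.04 M [-0.43  0.94 -0.12] w 0.0553 gf 45.0 j6 0.62 t 6.3
```

{"fn": "step_arm", "kwargs": {
  "plan": [
    {"dx": 0, "dy": 0, "dz": 0.006, "rx": 0, "ry": 0, "rz": 0, "claw": 1},
    {"dx": 0, "dy": 0, "dz": 0, "rx": 0, "ry": 0, "rz": -0.03, "claw": 1},
    {"dx": 0, "dy": 0, "dz": 0, "rx": 0, "ry": 0, "rz": -0.03, "claw": 1},
    {"dx": 0, "dy": 0, "dz": 0, "rx": 0, "ry": 0, "rz": -0.03, "claw": 1},
    {"dx": 0, "dy": 0, "dz": 0, "rx": 0, "ry": 0, "rz": -0.03, "claw": 1},
    {"dx": 0, "dy": 0, "dz": 0, "rx": 0, "ry": 0, "rz": 0, "claw": 1}
  ]
}}

```text
time_s: 6.9
ee_pos: [0.5772, -0.0042, 0.1824]
eef_rot: [2.911, -0.476, 0.779]
force: [-10.5, -2.2, 16.6]
grip_width: 0.0552
grip_force: 45.0
```

```bash
python3 -c "from h import *;st()"
```

```text
axial -15.69 lat [ 0.55  0.17 15.69] turn(tool) [  0.    0.1 -11.2] Faxial 19.8 F [-10.5  -2.2  16.6] Mz 0.11 M [-0.04  0.66  0.21] w 0.0552 gf 45.0 j6 0.43 t 6.9
```

{"fn": "step_arm", "kwargs": {
  "plan": [
    {"dx": 0, "dy": 0, "dz": 0, "rx": 0, "ry": 0, "rz": -0.035, "claw": 1},
    {"dx": 0, "dy": 0, "dz": 0, "rx": 0, "ry": 0, "rz": -0.035, "claw": 1},
    {"dx": 0, "dy": 0, "dz": 0, "rx": 0, "ry": 0, "rz": -0.035, "claw": 1},
    {"dx": 0, "dy": 0, "dz": 0, "rx": 0, "ry": 0, "rz": -0.035, "claw": 1},
    {"dx": 0, "dy": 0, "dz": 0, "rx": 0, "ry": 0, "rz": -0.035, "claw": 1},
    {"dx": 0, "dy": 0, "dz": 0, "rx": 0, "ry": 0, "rz": -0.035, "claw": 1},
    {"dx": 0, "dy": 0, "dz": 0, "rx": 0, "ry": 0, "rz": 0, "claw": 1}
  ]
}}

```text
time_s: 7.6
ee_pos: [0.5772, -0.0041, 0.1824]
eef_rot: [2.767, -0.377, 1.126]
force: [-11.0, -1.2, 15.7]
grip_width: 0.0552
grip_force: 45.0
```

```bash
python3 -c "from h import *;st()"
```

```text
axial -15.7 lat [ 0.66  0.08 15.7 ] turn(tool) [  0.    0.1 -30.1] Faxial 19.1 F [-11.   -1.2  15.7] Mz 0.08 M [0.07 0.59 0.23] w 0.0552 gf 45.0 j6 0.1 t 7.6
```

{"fn": "step_arm", "kwargs": {
  "plan": [
    {"dx": 0, "dy": 0, "dz": 0, "rx": 0, "ry": 0, "rz": -0.035, "claw": 1},
    {"dx": 0, "dy": 0, "dz": 0, "rx": 0, "ry": 0, "rz": -0.035, "claw": 1},
    {"dx": 0, "dy": 0, "dz": 0, "rx": 0, "ry": 0, "rz": -0.035, "claw": 1},
    {"dx": 0, "dy": 0, "dz": 0, "rx": 0, "ry": 0, "rz": -0.035, "claw": 1},
    {"dx": 0, "dy": 0, "dz": 0, "rx": 0, "ry": 0, "rz": -0.035, "claw": 1},
    {"dx": 0, "dy": 0, "dz": 0, "rx": 0, "ry": 0, "rz": -0.035, "claw": 1},
    {"dx": 0, "dy": 0, "dz": 0, "rx": 0, "ry": 0, "rz": -0.035, "claw": 1},
    {"dx": 0, "dy": 0, "dz": 0, "rx": 0, "ry": 0, "rz": -0.035, "claw": 1},
    {"dx": 0, "dy": 0, "dz": 0, "rx": 0, "ry": 0, "rz": -0.035, "claw": 1},
    {"dx": 0, "dy": 0, "dz": 0, "rx": 0, "ry": 0, "rz": 0, "claw": 1}
  ]
}}

```text
time_s: 8.6
ee_pos: [0.577, -0.004, 0.1824]
eef_rot: [2.641, -0.163, 1.59]
force: [-12.2, -2.1, 15.8]
grip_width: 0.0553
grip_force: 45.0
```

```bash
python3 -c "from h import *;st()"
```

```text
axial -15.67 lat [ 0.53 -0.08 15.67] turn(tool) [  0.    0.1 -58.5] Faxial 19.8 F [-12.2  -2.1  15.8] Mz 0.03 M [0.08 0.96 0.24] w 0.0553 gf 45.0 j6 -0.4 t 8.6
```

Next, small steps while watching for the stop.

{"fn": "step_arm", "kwargs": {
  "plan": [
    {"dx": 0, "dy": 0, "dz": 0, "rx": 0, "ry": 0, "rz": -0.03, "claw": 1},
    {"dx": 0, "dy": 0, "dz": 0, "rx": 0, "ry": 0, "rz": -0.03, "claw": 1},
    {"dx": 0, "dy": 0, "dz": 0, "rx": 0, "ry": 0, "rz": -0.03, "claw": 1},
    {"dx": 0, "dy": 0, "dz": 0, "rx": 0, "ry": 0, "rz": -0.03, "claw": 1},
    {"dx": 0, "dy": 0, "dz": 0, "rx": 0, "ry": 0, "rz": 0, "claw": 1}
  ]
}}

```text
time_s: 9.1
ee_pos: [0.577, -0.004, 0.1824]
eef_rot: [2.621, -0.071, 1.755]
force: [-12.1, -1.1, 16.6]
grip_width: 0.0552
grip_force: 45.0
```

```bash
python3 -c "from h import *;st()"
```

```text
axial -15.68 lat [ 0.49 -0.1  15.68] turn(tool) [  0.    0.1 -69.3] Faxial 20.4 F [-12.1  -1.1  16.6] Mz 0.12 M [0.06 0.93 0.33] w 0.0552 gf 45.0 j6 -0.59 t 9.1
```

{"fn": "step_arm", "kwargs": {
  "plan": [
    {"dx": 0, "dy": 0, "dz": 0, "rx": 0, "ry": 0, "rz": -0.02, "claw": 1},
    {"dx": 0, "dy": 0, "dz": 0, "rx": 0, "ry": 0, "rz": -0.02, "claw": 1},
    {"dx": 0, "dy": 0, "dz": 0, "rx": 0, "ry": 0, "rz": 0, "claw": 1}
  ]
}}

```text
time_s: 9.4
ee_pos: [0.577, -0.0041, 0.1823]
eef_rot: [2.618, -0.04, 1.809]
force: [-13.4, -2.4, 17.2]
grip_width: 0.0552
grip_force: 45.0
```

```bash
python3 -c "from h import *;st()"
```

```text
axial -15.68 lat [ 0.45 -0.1  15.68] turn(tool) [  0.    0.1 -72.8] Faxial 21.6 F [-13.4  -2.4  17.2] Mz 0.04 M [0.07 1.03 0.26] w 0.0552 gf 45.0 j6 -0.65 t 9.4
```

{"fn": "step_arm", "kwargs": {
  "plan": [
    {"dx": 0, "dy": 0, "dz": 0, "rx": 0, "ry": 0, "rz": -0.02, "claw": 1},
    {"dx": 0, "dy": 0, "dz": 0, "rx": 0, "ry": 0, "rz": -0.02, "claw": 1},
    {"dx": 0, "dy": 0, "dz": 0, "rx": 0, "ry": 0, "rz": 0, "claw": 1}
  ]
}}

```text
time_s: 9.7
ee_pos: [0.5767, -0.0041, 0.1822]
eef_rot: [2.618, -0.008, 1.864]
force: [-15.6, -1.7, 18.6]
grip_width: 0.0554
grip_force: 45.0
```

```bash
python3 -c "from h import *;st()"
```

```text
axial -15.72 lat [ 0.2  -0.22 15.72] turn(tool) [  0.1   0.1 -76.4] Faxial 23.8 F [-15.6  -1.7  18.6] Mz -0.06 M [0.01 1.37 0.17] w 0.0554 gf 45.0 j6 -0.71 t 9.7
```

{"fn": "step_arm", "kwargs": {
  "plan": [
    {"dx": 0, "dy": 0, "dz": 0, "rx": 0, "ry": 0, "rz": -0.02, "claw": 1},
    {"dx": 0, "dy": 0, "dz": 0, "rx": 0, "ry": 0, "rz": -0.01, "claw": 1},
    {"dx": 0, "dy": 0, "dz": 0, "rx": 0, "ry": 0, "rz": 0, "claw": 1}
  ]
}}

```text
time_s: 10.0
ee_pos: [0.5763, -0.0042, 0.1819]
eef_rot: [2.619, 0.014, 1.904]
force: [-21.6, -3.1, 20.7]
grip_width: 0.0553
grip_force: 45.0
```

```bash
python3 -c "from h import *;st()"
```

```text
axial -15.72 lat [-0.3  -0.38 15.72] turn(tool) [  0.1   0.1 -79.1] Faxial 28.7 F [-21.6  -3.1  20.7] Mz -0.41 M [-0.03  2.19 -0.11] w 0.0553 gf 45.0 j6 -0.76 t 10.0
```

{"fn": "step_arm", "kwargs": {
  "plan": [
    {"dx": 0, "dy": 0, "dz": 0, "rx": 0, "ry": 0, "rz": -0.015, "claw": 1},
    {"dx": 0, "dy": 0, "dz": 0, "rx": 0, "ry": 0, "rz": 0, "claw": 1}
  ]
}}

```text
time_s: 10.2
ee_pos: [0.5762, -0.0042, 0.1818]
eef_rot: [2.619, 0.025, 1.924]
force: [-22.2, -3.3, 19.7]
grip_width: 0.0554
grip_force: 45.0
```

```bash
python3 -c "from h import *;st()"
```

```text
axial -15.73 lat [-0.41 -0.43 15.73] turn(tool) [  0.1   0.1 -80.4] Faxial 28.2 F [-22.2  -3.3  19.7] Mz -0.89 M [ 0.16  2.4  -0.52] w 0.0554 gf 45.0 j6 -0.78 t 10.2
```

The twist rose to 0.9 Nm at about 80°, so this is the stop. I'll ease back a little, let the cap rise, and check that it is free.

{"fn": "step_arm", "kwargs": {
  "plan": [
    {"dx": 0, "dy": 0, "dz": 0, "rx": 0, "ry": 0, "rz": 0.015, "claw": 1},
    {"dx": 0, "dy": 0, "dz": -0.02, "rx": 0, "ry": 0, "rz": 0, "claw": 1},
    {"dx": 0, "dy": 0, "dz": -0.02, "rx": 0, "ry": 0, "rz": 0, "claw": 1},
    {"dx": 0, "dy": 0, "dz": -0.02, "rx": 0, "ry": 0, "rz": 0, "claw": 1},
    {"dx": 0, "dy": 0, "dz": -0.02, "rx": 0, "ry": 0, "rz": 0, "claw": 1},
    {"dx": 0, "dy": 0, "dz": -0.015, "rx": 0, "ry": 0, "rz": 0, "claw": 1},
    {"dx": 0, "dy": 0, "dz": 0, "rx": 0, "ry": 0, "rz": 0, "claw": 1}
  ]
}}

```text
time_s: 10.9
ee_pos: [0.5719, -0.0056, 0.1891]
eef_rot: [2.62, 0.014, 1.904]
force: [-4.6, -0.1, 0.7]
grip_width: 0.0551
grip_force: 45.0
```

```bash
python3 -c "from h import *;st()"
```

```text
axial -7.14 lat [-0.65 -0.44  7.14] turn(tool) [  0.2   0.1 -79. ] Faxial 2.9 F [-4.6 -0.1  0.7] Mz -0.4 M [ 0.09  0.91 -0.26] w 0.0551 gf 45.0 j6 -0.75 t 10.9
```

At 2 mm above the locked height the cap is still being pushed outward, so it is free. I'll lift it along the axis.

{"fn": "step_arm", "kwargs": {
  "plan": [
    {"dx": 0, "dy": 0, "dz": -0.03, "rx": 0, "ry": 0, "rz": 0, "claw": 1},
    {"dx": 0, "dy": 0, "dz": -0.05, "rx": 0, "ry": 0, "rz": 0, "claw": 1},
    {"dx": 0, "dy": 0, "dz": -0.05, "rx": 0, "ry": 0, "rz": 0, "claw": 1},
    {"dx": 0, "dy": 0, "dz": 0, "rx": 0, "ry": 0, "rz": 0, "claw": 1}
  ]
}}

```text
time_s: 11.3
ee_pos: [0.5661, -0.0078, 0.2016]
eef_rot: [2.618, 0.016, 1.904]
force: [-0.5, -0.2, -0.8]
grip_width: 0.0553
grip_force: 45.0
```

```bash
python3 -c "from h import *;st()"
```

```text
axial 6.79 lat [ 0.12  0.12 -6.79] turn(tool) [  0.    0.1 -79.1] Faxial -0.4 F [-0.5 -0.2 -0.8] Mz 0.05 M [-0.19  0.34  0.01] w 0.0553 gf 45.0 j6 -0.75 t 11.3
```

{"fn": "step_arm", "kwargs": {
  "plan": [
    {"dx": 0, "dy": 0, "dz": -0.1, "rx": 0, "ry": 0, "rz": 0, "claw": 1},
    {"dx": 0, "dy": 0, "dz": -0.1, "rx": 0, "ry": 0, "rz": 0, "claw": 1},
    {"dx": 0, "dy": 0, "dz": -0.15, "rx": 0, "ry": 0, "rz": 0, "claw": 1},
    {"dx": 0, "dy": 0, "dz": -0.2, "rx": 0, "ry": 0, "rz": 0, "claw": 1},
    {"dx": 0, "dy": 0, "dz": -0.2, "rx": 0, "ry": 0, "rz": 0, "claw": 1},
    {"dx": 0, "dy": 0, "dz": 0, "rx": 0, "ry": 0, "rz": 0, "claw": 1},
    {"dx": 0, "dy": 0, "dz": 0, "rx": 0, "ry": 0, "rz": 0, "claw": 1}
  ]
}}

```text
time_s: 12.0
ee_pos: [0.5303, -0.019, 0.2657]
eef_rot: [2.618, 0.015, 1.903]
force: [-0.6, 0.4, -0.6]
grip_width: 0.0548
grip_force: 45.0
```

```bash
python3 - <<'E'
from h import *
st()
p=viewer.camera('scene'); save('pics/s2.png',cv2.resize(p['img'][130:270,180:340],None,fx=3,fy=3))
# upright orientation: smallest rotation tool z -> -Z, then report
o=telemetry.get_obs(); R=Ro.from_euler('xyz',o['eef_rot']); z=R.as_matrix()[:,2]
ax=np.cross(z,[0,0,-1]); ax=ax/np.linalg.norm(ax)*np.arccos(-z[2]); R2=Ro.from_rotvec(ax)*R
delta(np.r_[TRAY[:2],o['ee_pos'][2]],R2); print(R2.as_euler('xyz'))
E
```

```text
axial 81.01 lat [-3.600e-01  3.000e-02 -8.101e+01] turn(tool) [  0.1   0.1 -79. ] Faxial -0.3 F [-0.6  0.4 -0.6] Mz -0.02 M [-0.11  0.34 -0.02] w 0.0548 gf 45.0 j6 -0.73 t 12.0
shift units (tool axes now) [3.246 0.236 0.082] rot units [ 0.332  0.009 -0.   ] deg 29.935443620981246 q [-0.23 -0.02  1.86  0.34  0.87 -0.73] t 12.05
axial shift from TOP mm 80.39 lateral mm [  0.21  -0.78 -80.39] F [-0.6  1.3 -0.7] M [-0.09  0.34 -0.02] w 0.0553 gf 44.99831239285413
[3.14159265e+00 2.22044605e-16 1.90711251e+00]
```

View pics/s2.png

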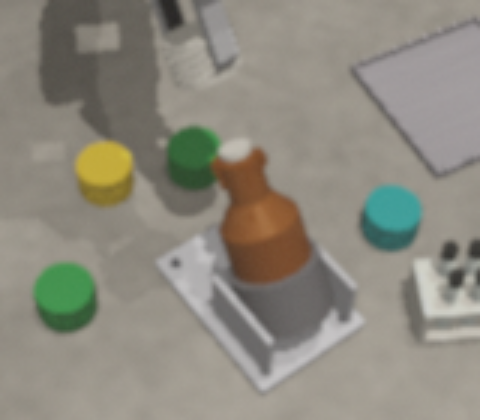

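The cap is in the fingers at (190,60) in the crop, and the open bottle with its white seal is at (237,148). I'll carry the cap over and bring it upright.

{"fn": "step_arm", "kwargs": {
  "plan": [
    {"dx": 0.1, "dy": 0.02, "dz": 0, "rx": 0, "ry": 0, "rz": 0, "claw": 1},
    {"dx": 0.2, "dy": 0.02, "dz": 0.01, "rx": 0, "ry": 0, "rz": 0, "claw": 1},
    {"dx": 0.3, "dy": 0.02, "dz": 0.01, "rx": 0, "ry": 0, "rz": 0, "claw": 1},
    {"dx": 0.3, "dy": 0.02, "dz": 0.01, "rx": 0, "ry": 0, "rz": 0, "claw": 1},
    {"dx": 0.3, "dy": 0.02, "dz": 0.01, "rx": 0, "ry": 0, "rz": 0, "claw": 1},
    {"dx": 0.3, "dy": 0.02, "dz": 0.01, "rx": 0, "ry": 0, "rz": 0, "claw": 1},
    {"dx": 0.3, "dy": 0.02, "dz": 0.01, "rx": 0, "ry": 0, "rz": 0, "claw": 1},
    {"dx": 0.3, "dy": 0.02, "dz": 0.01, "rx": 0, "ry": 0, "rz": 0, "claw": 1},
    {"dx": 0.3, "dy": 0.02, "dz": 0.01, "rx": 0, "ry": 0, "rz": 0, "claw": 1},
    {"dx": 0.3, "dy": 0.02, "dz": 0, "rx": 0, "ry": 0, "rz": 0, "claw": 1}
  ]
}}

```text
time_s: 13.05
ee_pos: [0.4613, 0.2451, 0.2639]
eef_rot: [2.62, 0.014, 1.904]
force: [0.1, -0.1, -1.0]
grip_width: 0.0552
grip_force: 45.0
```

{"fn": "step_arm", "kwargs": {
  "plan": [
    {"dx": 0.3, "dy": 0.02, "dz": 0, "rx": 0, "ry": 0, "rz": 0, "claw": 1},
    {"dx": 0.2, "dy": 0.02, "dz": 0, "rx": 0, "ry": 0, "rz": 0, "claw": 1},
    {"dx": 0.04, "dy": 0, "dz": 0, "rx": 0.06, "ry": 0.002, "rz": 0, "claw": 1},
    {"dx": 0, "dy": 0, "dz": 0, "rx": 0.07, "ry": 0.002, "rz": 0, "claw": 1},
    {"dx": 0, "dy": 0, "dz": 0, "rx": 0.07, "ry": 0.002, "rz": 0, "claw": 1},
    {"dx": 0, "dy": 0, "dz": 0, "rx": 0.07, "ry": 0.002, "rz": 0, "claw": 1},
    {"dx": 0, "dy": 0, "dz": 0, "rx": 0.062, "ry": 0.001, "rz": 0, "claw": 1},
    {"dx": 0, "dy": 0, "dz": 0, "rx": 0, "ry": 0, "rz": 0, "claw": 1}
  ]
}}

```text
time_s: 13.85
ee_pos: [0.4484, 0.2961, 0.2644]
eef_rot: [-3.139, 0.002, 1.907]
force: [-0.5, 0.5, -1.3]
grip_width: 0.055
grip_force: 45.0
```

```bash
python3 - <<'E'
from h import *
o=telemetry.get_obs(); R=Ro.from_euler('xyz',[np.pi,0,o['eef_rot'][2]])
delta(np.r_[TRAY[:2],.0025+.0365-.01+.012],R); print(o['ee_pos'],o['eef_rot'])
p=viewer.camera('wrist'); T=np.array(p['tool_from_camera']); p['R']=np.eye(3);p['t']=np.zeros(3)
v,u=np.mgrid[0:384,0:512]; z=p['z_map']; P=deproj(p,u,v,z)@T[:3,:3].T+T[:3,3]
m=(z.ravel()>0)&(np.hypot(P[:,0],P[:,1])<.026)&(P[:,2]<.0)&(P[:,2]>-.03); Q=P[m]
C=np.median(Q,0)
for _ in range(3): 
    Q=Q[np.abs(Q[:,2]-C[2])<.004]; C=Q.mean(0); n=np.linalg.svd(Q-C,full_matrices=False)[2][2]; Q=Q[np.abs((Q-C)@n)<.0015]
print('cap top in tool',len(Q),C,n)
E
```

```text
shift units (tool axes now) [ 0.005 -0.003  2.234] rot units [-0.002  0.001 -0.   ] deg 0.17552962364029773 q [ 0.52  0.24  1.49 -0.    1.41  0.18] t 13.85
axial shift from TOP mm 71.81 lateral mm [325.62 -14.27 -69.16] F [-0.5  0.5 -1.3] M [-0.06  0.06 -0.01] w 0.055 gf 44.99825448001502
[0.44840382 0.2961352  0.264357  ] [-3.13900948e+00  1.64702581e-03  1.90711962e+00]
cap top in tool 7651 [ 1.68032556e-03 -7.84287579e-05 -9.55171249e-03] [-0.00110332 -0.00284612 -0.99999534]
```

The cap is level in the grip. I'll descend.

{"fn": "step_arm", "kwargs": {
  "plan": [
    {"dx": 0, "dy": 0, "dz": 0.2, "rx": 0, "ry": 0, "rz": 0, "claw": 1},
    {"dx": 0, "dy": 0, "dz": 0.4, "rx": 0, "ry": 0, "rz": 0, "claw": 1},
    {"dx": 0, "dy": 0, "dz": 0.4, "rx": 0, "ry": 0, "rz": 0, "claw": 1},
    {"dx": 0, "dy": 0, "dz": 0.4, "rx": 0, "ry": 0, "rz": 0, "claw": 1},
    {"dx": 0, "dy": 0, "dz": 0.4, "rx": 0, "ry": 0, "rz": 0, "claw": 1},
    {"dx": 0, "dy": 0, "dz": 0.25, "rx": 0, "ry": 0, "rz": 0, "claw": 1},
    {"dx": 0, "dy": 0, "dz": 0.15, "rx": 0, "ry": 0, "rz": 0, "claw": 1},
    {"dx": 0, "dy": 0, "dz": 0.06, "rx": 0, "ry": 0, "rz": 0, "claw": 1},
    {"dx": 0, "dy": 0, "dz": 0.03, "rx": 0, "ry": 0, "rz": 0, "claw": 1},
    {"dx": 0, "dy": 0, "dz": 0, "rx": 0, "ry": 0, "rz": 0, "claw": 1}
  ],
  "grip_force": 30
}}

```text
time_s: 14.9
ee_pos: [0.4483, 0.2956, 0.0374]
eef_rot: [3.139, 0.001, 1.908]
force: [0.4, 0.2, -0.4]
grip_width: 0.0556
grip_force: 30.0
```

{"fn": "step_arm", "kwargs": {
  "plan": [
    {"dx": 0, "dy": 0, "dz": 0.02, "rx": 0, "ry": 0, "rz": 0, "claw": 1},
    {"dx": 0, "dy": 0, "dz": 0.01, "rx": 0, "ry": 0, "rz": 0, "claw": 1},
    {"dx": 0, "dy": 0, "dz": 0.01, "rx": 0, "ry": 0, "rz": 0, "claw": 1},
    {"dx": 0, "dy": 0, "dz": 0, "rx": 0, "ry": 0, "rz": 0, "claw": 1},
    {"dx": 0, "dy": 0, "dz": 0, "rx": 0, "ry": 0, "rz": 0, "claw": 1}
  ]
}}

```text
time_s: 15.4
ee_pos: [0.4483, 0.2953, 0.0329]
eef_rot: [3.14, 0.001, 1.907]
force: [-0.7, 0.7, -0.8]
grip_width: 0.0554
grip_force: 30.0
```

{"fn": "step_arm", "kwargs": {
  "plan": [
    {"dx": 0, "dy": 0, "dz": 0.01, "rx": 0, "ry": 0, "rz": 0, "claw": 1},
    {"dx": 0, "dy": 0, "dz": 0.01, "rx": 0, "ry": 0, "rz": 0, "claw": 1},
    {"dx": 0, "dy": 0, "dz": 0.005, "rx": 0, "ry": 0, "rz": 0, "claw": 1},
    {"dx": 0, "dy": 0, "dz": 0, "rx": 0, "ry": 0, "rz": 0, "claw": 1},
    {"dx": 0, "dy": 0, "dz": 0, "rx": 0, "ry": 0, "rz": 0, "claw": 1}
  ]
}}

```text
time_s: 15.9
ee_pos: [0.4482, 0.2953, 0.0303]
eef_rot: [3.141, 0.001, 1.907]
force: [-0.6, 0.0, -0.8]
grip_width: 0.0554
grip_force: 30.0
```

{"fn": "step_arm", "kwargs": {
  "plan": [
    {"dx": 0, "dy": 0, "dz": 0.01, "rx": 0, "ry": 0, "rz": 0, "claw": 1},
    {"dx": 0, "dy": 0, "dz": 0, "rx": 0, "ry": 0, "rz": 0, "claw": 1},
    {"dx": 0, "dy": 0, "dz": 0, "rx": 0, "ry": 0, "rz": 0, "claw": 1}
  ]
}}

```text
time_s: 16.2
ee_pos: [0.4484, 0.2954, 0.0299]
eef_rot: [3.14, 0.001, 1.907]
force: [-1.2, -1.9, 7.0]
grip_width: 0.0554
grip_force: 30.0
```

The cap is on the floor with 7 N of contact while still held. I'll release it and retreat.

{"fn": "step_arm", "kwargs": {
  "plan": [
    {"dx": 0, "dy": 0, "dz": -0.003, "rx": 0, "ry": 0, "rz": 0, "claw": 1},
    {"dx": 0, "dy": 0, "dz": 0, "rx": 0, "ry": 0, "rz": 0, "claw": 0},
    {"dx": 0, "dy": 0, "dz": 0, "rx": 0, "ry": 0, "rz": 0, "claw": 0},
    {"dx": 0, "dy": 0, "dz": 0, "rx": 0, "ry": 0, "rz": 0, "claw": 0},
    {"dx": 0, "dy": 0, "dz": 0, "rx": 0, "ry": 0, "rz": 0, "claw": 0},
    {"dx": 0, "dy": 0, "dz": 0, "rx": 0, "ry": 0, "rz": 0, "claw": 0}
  ]
}}

```text
time_s: 16.8
ee_pos: [0.4482, 0.2953, 0.0296]
eef_rot: [3.141, 0.001, 1.907]
force: [-0.8, 0.5, 0.4]
grip_width: 0.0915
grip_force: 0.0
```

{"fn": "step_arm", "kwargs": {
  "plan": [
    {"dx": 0, "dy": 0, "dz": -0.1, "rx": 0, "ry": 0, "rz": 0, "claw": 0},
    {"dx": 0, "dy": 0, "dz": -0.2, "rx": 0, "ry": 0, "rz": 0, "claw": 0},
    {"dx": 0, "dy": 0, "dz": -0.3, "rx": 0, "ry": 0, "rz": 0, "claw": 0},
    {"dx": 0, "dy": 0, "dz": -0.4, "rx": 0, "ry": 0, "rz": 0, "claw": 0},
    {"dx": 0, "dy": 0, "dz": -0.3, "rx": 0, "ry": 0, "rz": 0, "claw": 0},
    {"dx": 0, "dy": 0, "dz": 0, "rx": 0, "ry": 0, "rz": 0, "claw": 0},
    {"dx": 0, "dy": 0, "dz": 0, "rx": 0, "ry": 0, "rz": 0, "claw": 0}
  ]
}}

```text
time_s: 17.5
ee_pos: [0.4481, 0.2954, 0.1603]
eef_rot: [3.139, 0.001, 1.907]
force: [0.2, -0.5, 0.1]
grip_width: 0.0939
grip_force: 0.0
```

```bash
python3 - <<'E'
from h import *
o=telemetry.get_obs(); R=Ro.from_euler('xyz',o['eef_rot'])
p=viewer.camera('wrist'); save('pics/w2.png',p['img']); T=np.array(p['tool_from_camera']); p['R']=np.eye(3);p['t']=np.zeros(3)
v,u=np.mgrid[0:384,0:512]; z=p['z_map']; P=R.apply(deproj(p,u,v,z)@T[:3,:3].T+T[:3,3])+o['ee_pos']
m=(z.ravel()>0)&(np.hypot(*(P[:,:2]-TRAY[:2]).T)<.06)&(P[:,2]>.034)&(P[:,2]<.046); Q=P[m]; C=Q.mean(0)
print(o['time_s'],o['grip_width'],o['force'].round(1),len(Q),C,np.linalg.svd(Q-C,full_matrices=False)[2][2],(C-TRAY)*1e3)
E
```

```text
17.5 0.09389113919124889 [ 0.2 -0.5  0.1] 3102 [0.44751854 0.29692793 0.03936251] [-0.0046353   0.00889035  0.99994974] [1.85378608e-02 9.27925947e-01 3.68625140e+01]
```

View pics/w2.png

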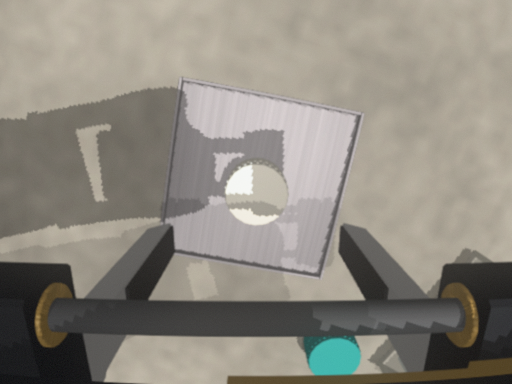

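The white cap lies flat at (257,193), near the tray's centre, and it is released.

```bash
python3 -c "
from station import hand_in; print(hand_in())"
```

```text
the job is handed in; nothing more can be done
None
```

I pressed the cap down, turned it about 80° anticlockwise to its stop, lifted it off and set it flat, open side down, near the tray's centre; I then let go and handed the job in at about 17.5 s, but no verdict came back.

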